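# Put the stock away in the pantry tray and latch it

### The arm

A 6-joint arm with a two-finger parallel gripper is mounted at the origin on the work surface. World frame = base frame: x ahead of the robot, y to its left, z up, the work surface at z = 0. Lengths are in m, angles in rad, forces in N, time in s.
With the tool pointing down it reaches from about 0.425 to 0.95 m from the base axis. Payload 3.5 kg.
Tool frame: the origin (TCP) lies at the very end of the fingers, on their centre line; the grasp point (between the pads) lies 19 mm behind it; y points along the fingers, z is the direction in which the jaws open and shut, and the axes are right-handed (so a half turn about y gives the same grasp; the last joint's range is limited). The gripper opens to 85 mm and grips with 20 to 120 N. Pads are 22 mm wide; open, the fingers measure 114 mm over their backs; the gripper's body (76 mm by 85 mm) begins 54 mm behind the grasp point. The pads swing forward as they close: fully open they stand 13 mm farther back than shut.
Start: joints at [0.994, 0.286, 1.577, -0, 1.279, -0.15], TCP at [0.279, 0.614, 0.231] pointing down, gripper open.
Joint ranges: [-2.77, 2.77], [-0.9, 2.22], [0.21, 2.48], [-1.53, 4.67], [0.24, 2.81], [-2.84, 2.84]. Speed limits (rad/s): [2.79, 2.79, 3.14, 3.14, 3.14, 3.14].

### API

Orientations are given as a unit quaternion [x, y, z, w].
In Python, from cell import bot, cams gives the robot as it stands. The module is installed in compiled form; this text tells all that it offers.
- The arm moves only by the shell command python3 -m creep 'ROWS' [FORCE]. ROWS is JSON, a list of rows, each a list of 5 numbers: the shift along the world's x, y, z in m, then the turn about the world's z in degrees, then the finger opening in m, from 0 to 0.0854. A call has exactly 8 rows; each row shifts and turns the commanded pose from where the row before left it; what a row does not reach is not made up. A row lasts 1/12 s, in which the tool goes at most 41.7 mm and 7.16 degrees, less where a joint would pass 70% of its speed; a pose out of reach is approached as far as the arm can. A call is refused whole if a number of a shift passes 0.0417 or a number of a turn 7.16, either way. A call with a gripper value outside its range is refused whole. The fingers move at their own pace and stop on an object; FORCE is the grip in N (left out, the last holds). Time passes only in rows, so rows that do not move let the fingers close, or fill a call up. It gives the time, the measured TCP pose, the force and the opening at its end, in the units of the state.
- bot.get_state(): the state, without advancing time (a new reading comes with each control period).
- cams.capture(name): name is "scene" or "top" or "wrist"; returns the picture (420x560x3 uint8, red, green, blue); there is no depth.
- cams.camera_model(name): a dict with "fx", "fy", "cx", "cy" (pixels), "dist_coeffs" ([k1, k2, p1, p2, k3] as OpenCV has them; the pictures are not rectified), "eye" and "attitude" of the camera in the world. Camera axes: x right, y up, looking along -z (the intrinsics and any distortion apply to the point x, -y, -z); pixel columns grow to the right and rows downward; lengths in m; the calibration is good to about 2 mm. A picture is of the moment at which its call begins: read the wrist's pose just before it. camera_model takes no time and is no camera call; for the wrist camera it gives the pose at the moment of the call.
- bot.close_job(): hands the job in, once; it reports no verdict.
The state is a dict: "t": time; "joint_positions": joint angles; "joint_velocities": joint speeds; "tau": joint torques, N m; "ee_pos": TCP position; "tcp_rot": TCP orientation; "wrist_force": force on the tool from outside, world axes, zero at the start; "ft_torque": the same for the moment, N m; "finger_gap": finger opening in m.
Only numpy, scipy, OpenCV 4.12 (cv2) and the standard library are available. Lean on these libraries where they do the work, as an engineer would, in place of code of your own. Each camera call takes 0.05 s, during which the arm holds its last target.

### The job

Swing the steel bar latch of the low oak pantry unit up out of the way, pull the tray out, and stand every food tin and every small carton that is on the counter upright on the tray's floor; leave the glass jar and the mug alone. Then slide the loaded tray fully home under the shelf board, and only then swing the latch back down until it rests in its catch on the tray front.

Things in the scene. Friction and masses are not known exactly. Their poses are not given: they have to be found in the camera images.
- unit: Low oak pantry unit fixed on the counter, 240 mm deep (x), 300 wide (y), 150 high; origin: centre of its underside; its open front faces its -x, in the plane x = -120 mm. Side walls 30 mm thick at y = +-130 mm; the shelf board over it (underside 132 mm, top 150) is set back 25 mm from the front; two low things are fixed at the back of its top (to 195 mm).
- tray (a joint): How far the white tray is pulled out of the unit's front, m, along the unit's -x: 0 fully home under the shelf board, 0.21 fully out (then all of the tray floor is clear of the board). Stays where it is left; needs about 2 N.
- tray_floor (a point): Centre of the top of the tray's floor, moving with the tray; axes as the unit's (x away from the tray front). The inside is 188 mm (x) by 202 mm (y). Back and side walls stand 40 mm above the floor, 6 mm thick; the front panel 48 mm. Items stand in any arrangement; 2 by 2 fits with centres at +-47 mm in x and +-50 mm in y.
- tray_handle (a point): Middle of the tray's steel bar handle: a horizontal round bar 12 mm thick, 80 mm long along the unit's y, 55 mm in front of the tray's front panel (49 mm clear behind it), 35 mm above the counter. Axes as the unit's.
- latch (a joint): Angle of the steel bar latch on the front of the unit, rad: 0 shut (bar level across the tray front, resting in the catch), about 1.57 upright, 2.1 leaning outwards. Upright or beyond it is out of the way of a hand over the tray. It swings in the plane of the unit's front and its stiff hinge stays where it is left.
- latch_hinge (a point): Hinge axis of the latch, on the unit's front at its own y = +130 mm, 66 mm above the counter; the axis runs along the unit's x; axes as the unit's.
- latch_knob (a point): Middle of the latch's grip: a round peg 16 mm thick that sticks out 50 mm towards the unit's -x from the bar's free end, 100 mm from the hinge axis. When shut it lies at the unit's y = +30 mm, 66 mm above the counter; the catch is a small hook on the tray front at y = +65 mm.
- tin1: Food tin, plain steel with a paper label band, 66 mm across, 74 mm high, 0.3 kg, standing on the counter; origin at the centre of its underside, z up. May be absent (None).
- tin2: Food tin, plain steel with a paper label band, 66 mm across, 74 mm high, 0.3 kg, standing on the counter; origin at the centre of its underside, z up. May be absent (None).
- carton1: Small plain food carton, cardboard with a paper band, 56 mm (its x) by 68 mm (its y) by 72 mm high, 0.2 kg, standing on the counter; origin at the centre of its underside, z up. May be absent (None).
- carton2: Small plain food carton, cardboard with a paper band, 56 mm (its x) by 68 mm (its y) by 72 mm high, 0.2 kg, standing on the counter; origin at the centre of its underside, z up. May be absent (None).
- jar: Bystander: tall closed glass jar, 72 mm across, 150 mm high; origin at the centre of its underside. Leave alone.
- mug: Bystander: blue mug, 80 mm across, 90 mm high; origin at the centre of its underside. Leave alone.

How it is judged:
By the outcome, as a careful person would: the job done as asked, in the order asked, and still so for the second after the job is handed in, with the robot touching nothing.
Of tin1, tin2, carton1, carton2 only 2 to 4 are there at a start; the rules pass over those that are not, and their reading is None.
At some moment in a run one of tin1, tin2, carton1, carton2 may be knocked a few centimetres aside while the robot is not near it.
It also fails if it takes over 210 s, if anything falls off the work surface, if the arm or the gripper's body presses on something with over 40 N, if the wrist force passes 120 N, or if a joint passes its speed limit or range.

## Working session

There is one attempt and no reset: what is moved stays moved. The work goes in short steps, Python scripts to look and compute and a shell command to move; the robot and the scene stay as the last step left them, time stands still between calls to the robot, and variables do not carry over. Pictures are saved under pics/ and viewed, and the job is handed in when it is done.

```bash
mkdir -p pics
python3 - <<'E'
from cell import bot,cams
import cv2
print(bot.get_state())
for n in ("scene","top","wrist"):
    m=cams.camera_model(n);print(n,m)
    cv2.imwrite(f"pics/a_{n}.png",cams.capture(n)[:,:,::-1])
E
```

```text
{'t': 0.0, 'joint_positions': array([ 9.93964934e-01,  2.87206894e-01,  1.57819848e+00,  1.24645946e-05,
        1.27859717e+00, -1.49997541e-01]), 'joint_velocities': array([-0.00144042,  0.0005312 , -0.0010272 ,  0.00144086, -0.00174276,
       -0.00024729]), 'tau': array([ 4.10802149e-04, -4.05977726e+01, -2.92630291e+01, -6.61095669e-05,
        5.70499702e-03,  6.68817854e-07]), 'ee_pos': array([0.27904556, 0.6138898 , 0.22990806]), 'tcp_rot': array([ 0.6918587 , -0.15007354,  0.14945992, -0.69026894]), 'wrist_force': array([-0.43691225,  0.01464315, -0.03863748]), 'ft_torque': array([ 0.02768344, -0.0198822 ,  0.03215466]), 'finger_gap': 0.08537042845897798}
scene {'fx': 444.53679262454335, 'fy': 444.53679262454335, 'cx': 282.15309395583705, 'cy': 212.26556646158943, 'dist_coeffs': array([-0.10207771,  0.        ,  0.        ,  0.        ,  0.        ]), 'eye': array([0.38587612, 0.28421291, 1.10055441]), 'attitude': array([-0.05742328,  0.16048339,  0.93406152, -0.31381002])}
top {'fx': 506.05743534449675, 'fy': 506.05743534449675, 'cx': 276.0197140785271, 'cy': 205.93504649552082, 'dist_coeffs': array([0.06121438, 0.        , 0.        , 0.        , 0.        ]), 'eye': array([0.44405743, 0.0126031 , 1.42550976]), 'attitude': array([ 0.03612373, -0.04843111, -0.69992543,  0.71165574])}
wrist {'fx': 327.62210497724374, 'fy': 327.62210497724374, 'cx': 278.025339541845, 'cy': 216.34851176427247, 'dist_coeffs': array([-0.05583051,  0.        ,  0.        ,  0.        ,  0.        ]), 'eye': array([0.21462972, 0.64327389, 0.37272976]), 'attitude': array([-0.11913266, -0.07444949,  0.53624031,  0.83229263])}
```

View pics/a_scene.png

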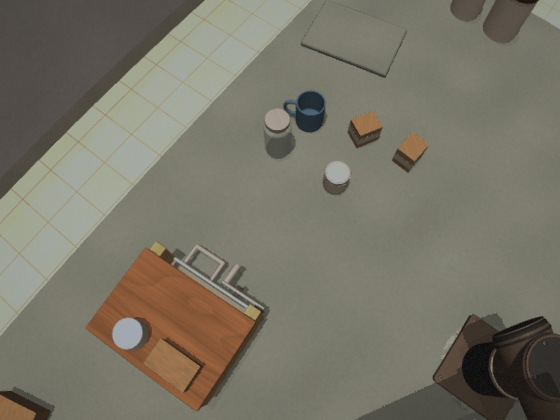

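View pics/a_top.png

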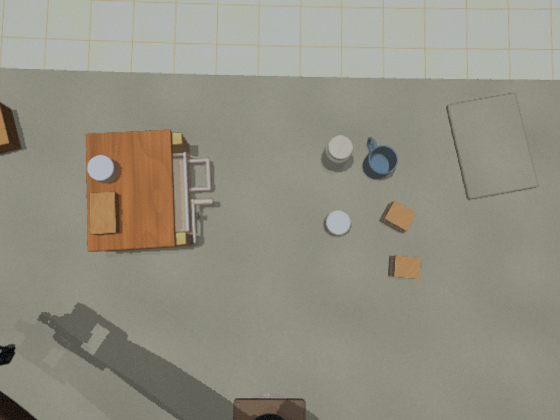

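View pics/a_wrist.png

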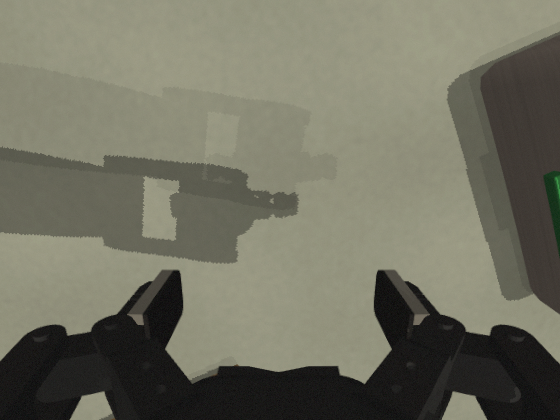

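The top view shows the unit at left with its front facing right (latch knob ~(203,203), handle ~(210,175)). One tin is at (338,222), and cartons are at (399,216) and (407,267). The jar (340,150) and mug (382,162) stay.

```bash
cat > h.py <<'E'
import numpy as np,cv2
from scipy.spatial.transform import Rotation as R
from cell import bot,cams
def ray(m,px):
    K=np.array([[m['fx'],0,m['cx']],[0,m['fy'],m['cy']],[0,0,1]])
    p=cv2.undistortPoints(np.array([[px]],float),K,np.array(m['dist_coeffs']))[0,0]
    d=R.from_quat(m['attitude']).apply([p[0],-p[1],-1.]); return np.array(m['eye']),d
def onz(m,px,z):
    e,d=ray(m,px); return e+d*(z-e[2])/d[2]
def proj(m,P):
    K=np.array([[m['fx'],0,m['cx']],[0,m['fy'],m['cy']],[0,0,1]])
    c=R.from_quat(m['attitude']).inv().apply(np.atleast_2d(P)-m['eye'])
    return cv2.projectPoints(c*[1,-1,-1],np.zeros(3),np.zeros(3),K,np.array(m['dist_coeffs']))[0][:,0]
E
python3 - <<'E'
from h import *
s=bot.get_state(); r=R.from_quat(s['tcp_rot']); print(r.as_matrix().round(3))
m=cams.camera_model('top'); im=cv2.imread('pics/a_top.png'); im2=cv2.imread('pics/a_scene.png'); m2=cams.camera_model('scene')
def blobs(im,m,tag):
    hsv=cv2.cvtColor(im,cv2.COLOR_BGR2HSV)
    for nm,lo,hi,z in (('oak',(5,110,70),(20,255,255),.072),('white',(0,0,140),(179,60,255),.074),('blue',(95,80,30),(125,255,255),.09)):
        k=cv2.inRange(hsv,lo,hi)
        for c in cv2.findContours(k,cv2.RETR_EXTERNAL,cv2.CHAIN_APPROX_NONE)[0]:
            a=cv2.contourArea(c)
            if 60<a<40000:
                rc=cv2.minAreaRect(c); zz=.15 if a>3000 else z
                b=cv2.boxPoints(rc); P=np.array([onz(m,q,zz) for q in b])
                print(tag,nm,int(a),np.round(rc[0]),zz,onz(m,rc[0],zz).round(3)[:2],'sides',np.linalg.norm(P[1]-P[0]).round(3),np.linalg.norm(P[2]-P[1]).round(3),'dir',np.degrees(np.arctan2(*(P[1]-P[0])[[1,0]])).round(1))
blobs(im,m,'top'); blobs(im2,m2,'scene')
for n,i in(('top',im),('scene',im2)):
    cv2.imwrite(f'pics/b_{n}.png',cv2.resize((i[110:270,70:250] if n=='top' else i[220:420,70:290]),None,fx=3,fy=3,interpolation=cv2.INTER_CUBIC)[:600,:800])
E
```

```text
[[ 0.91  -0.001  0.414]
 [-0.414 -0.002  0.91 ]
 [-0.    -1.    -0.002]]
top oak 450 [407. 267.] 0.072 [ 0.451 -0.359] sides 0.052 0.067 dir -6.1
top oak 452 [399. 216.] 0.072 [ 0.586 -0.342] sides 0.055 0.067 dir -28.4
top oak 9353 [137. 190.] 0.15 [0.632 0.344] sides 0.253 0.305 dir -87.3
top oak 170 [  4. 125.] 0.072 [0.812 0.719] sides 0.109 0.023 dir 4.0
top white 3375 [ 50. 397.] 0.15 [0.133 0.52 ] sides 0.104 0.278 dir -31.8
top white 191 [ 53. 356.] 0.074 [0.213 0.55 ] sides 0.047 0.036 dir -27.5
top white 280 [ 95. 339.] 0.074 [0.255 0.449] sides 0.068 0.037 dir -31.0
top blue 112 [379. 165.] 0.09 [ 0.722 -0.285] sides 0.039 0.05 dir -26.2
scene oak 539 [ 18. 406.] 0.072 [0.808 0.727] sides 0.055 0.087 dir -44.6
scene oak 14154 [175. 322.] 0.15 [0.627 0.351] sides 0.253 0.314 dir -84.9
scene oak 441 [413. 146.] 0.072 [ 0.451 -0.356] sides 0.07 0.056 dir -91.9
scene oak 418 [366. 123.] 0.072 [ 0.586 -0.339] sides 0.072 0.057 dir -117.8
scene white 695 [126. 333.] 0.074 [0.719 0.444] sides 0.069 0.067 dir -141.8
scene white 137 [248. 287.] 0.074 [0.564 0.191] sides 0.055 0.116 dir -87.9
scene white 323 [209. 285.] 0.074 [0.64  0.242] sides 0.019 0.212 dir -83.1
scene white 157 [204. 261.] 0.074 [0.686 0.207] sides 0.051 0.085 dir -84.2
scene white 431 [338. 172.] 0.074 [ 0.566 -0.174] sides 0.064 0.061 dir -142.8
scene white 387 [276. 119.] 0.074 [ 0.785 -0.204] sides 0.064 0.066 dir -93.1
scene white 494 [546.  14.] 0.074 [ 0.353 -1.028] sides 0.097 0.125 dir -137.7
scene white 30869 [122. 136.] 0.15 [1.032 0.098] sides 1.262 0.333 dir -86.6
scene blue 1031 [309. 109.] 0.09 [ 0.727 -0.271] sides 0.109 0.119 dir -99.9
```

View pics/b_top.png

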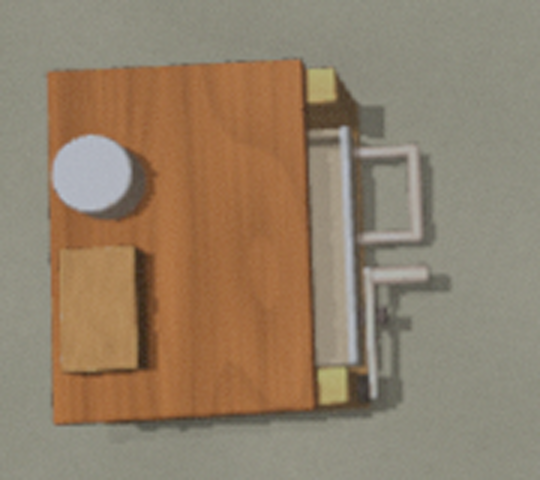

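View pics/b_scene.png

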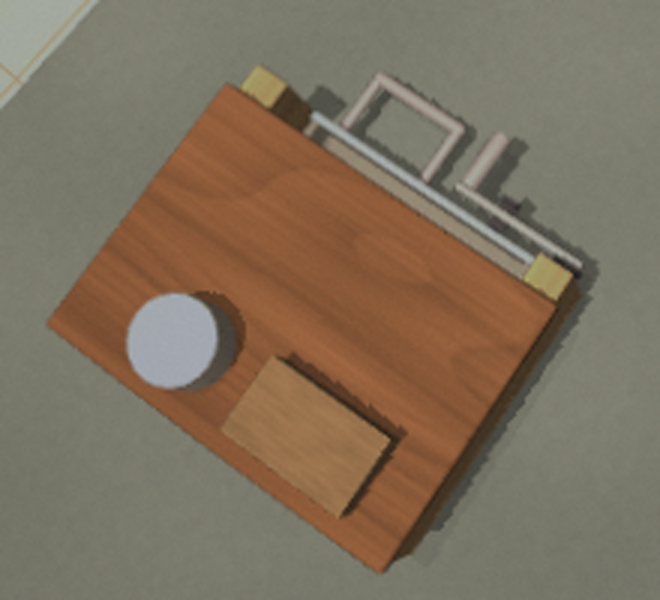

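Run:
```python
from h import *
mt=cams.camera_model('top');ms=cams.camera_model('scene')
T=lambda x,y:(x/3+70-.33,y/3+110-.33); S=lambda x,y:(x/3+70-.33,y/3+220-.33)
def tri(a,b):
    e1,d1=ray(mt,a);e2,d2=ray(ms,b);d1=d1/np.linalg.norm(d1);d2=d2/np.linalg.norm(d2)
    s=np.linalg.lstsq(np.c_[d1,-d2],e2-e1,rcond=None)[0];p=e1+d1*s[0];q=e2+d2*s[1];return ((p+q)/2).round(4),np.linalg.norm(p-q).round(4)
for n,a,b,z in (('boardF far',(301,60),(230,83),.15),('boardF near',(313,411),(556,303),.15),('boardB far',(48,73),(49,323),.15),('boardB near',(55,423),(385,573),.15),
 ('h far',(417,150),(380,78),.041),('h near',(417,238),(459,131),.041),('knob tip',(428,274),(503,135),.066),('knob base',(370,274),(462,186),.066)):
    print(n,*tri(T(*a),S(*b)),onz(mt,T(*a),z).round(3)[:2],onz(ms,S(*b),z).round(3)[:2])
for q,z in (((338,222),.074),((340,148),.15)): print(onz(mt,q,z))
for q,z in (((276,119),.15),((338,172),.074)): print('s',onz(ms,q,z))
for q in ((467,5),(505,20)): print(onz(ms,q,.1))
```

```text
boardF far [0.7911 0.2675 0.1433] 0.0012 [0.79  0.267] [0.788 0.267]
boardF near [0.4924 0.2446 0.1552] 0.0043 [0.491 0.245] [0.495 0.245]
boardB far [0.7748 0.4803 0.1442] 0.0006 [0.773 0.478] [0.773 0.479]
boardB near [0.4772 0.4585 0.1385] 0.0022 [0.478 0.455] [0.475 0.456]
h far [0.7436 0.1826 0.0149] 0.0031 [0.737 0.179] [0.736 0.186]
h near [0.6579 0.1785 0.027 ] 0.0029 [0.654 0.176] [0.656 0.18 ]
knob tip [0.6195 0.1633 0.0613] 0.0019 [0.618 0.162] [0.619 0.164]
knob base [0.6184 0.2149 0.0651] 0.0024 [0.617 0.214] [0.619 0.215]
[ 0.56628456 -0.17670114  0.074     ]
[ 0.75081249 -0.17092035  0.15      ]
s [ 0.75555072 -0.16731874  0.15      ]
s [ 0.56508453 -0.17509642  0.074     ]
[ 0.56334425 -0.85979222  0.1       ]
[ 0.44433556 -0.88316416  0.1       ]
```

```bash
python3 -m creep '[[0.0212,-0.0266,0.002,-3.83,0.085],[0.0212,-0.0266,0.002,-3.83,0.085],[0.0212,-0.0266,0.002,-3.83,0.085],[0.0212,-0.0266,0.002,-3.83,0.085],[0.0212,-0.0266,0,-3.83,0.085],[0.0212,-0.0266,0,-3.83,0.085],[0.0212,-0.0266,0,-3.83,0.085],[0.0212,-0.0266,0,-3.83,0.085]]' 40
python3 -m creep '[[0.0212,-0.0266,0,-3.83,0.036],[0.0212,-0.0266,0,-3.83,0.036],[0.0212,-0.0266,0,-3.83,0.036],[0.0212,-0.0266,0,-3.83,0.036],[0.0212,-0.0266,0,-3.83,0.036],[0.0212,-0.0266,0,-3.83,0.036],[0.0212,-0.0266,0,-3.83,0.036],[0.0212,-0.0266,0,-3.83,0.036]]'
python3 - <<'E'
from h import *
s=bot.get_state(); print(s['t'],s['ee_pos'],R.from_quat(s['tcp_rot']).as_matrix()[:,2],s['wrist_force'],s['finger_gap'])
m=cams.camera_model('wrist');np.save('w.npy',m,allow_pickle=True)
cv2.imwrite('pics/c_w.png',cams.capture('wrist')[:,:,::-1])
E
```

```text
t: 0.82
ee_pos: [0.4495, 0.4001, 0.239]
tcp_rot: [0.627, -0.328, 0.328, -0.626]
wrist_force: [0.4, 0.6, 0.2]
finger_gap: 0.085
t: 1.48
ee_pos: [0.6192, 0.1874, 0.2389]
tcp_rot: [0.518, -0.482, 0.482, -0.517]
wrist_force: [-0.1, 0.4, 0.3]
finger_gap: 0.0359
1.4833 [0.6191689  0.18736194 0.23889274] [ 9.97473842e-01  7.10309395e-02 -7.34357955e-04] [-0.10326409  0.44092311  0.29253572] 0.03592190510266593
```

View pics/c_w.png

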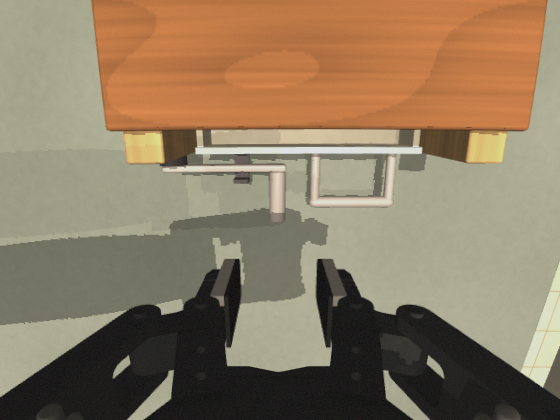

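The wrist view is square to the unit. The knob is at (278,172–220) and the handle bar at (313–392,202).

Run:
```python
from h import *
m=np.load('w.npy',allow_pickle=True).item()
for n,q,z in (('kbase',(278,172),.066),('ktip',(277.5,217),.066),('hL',(313,202),.035),('hR',(392,202),.035),('panelL',(196,151),.07),('panelR',(421,151),.07)):print(n,onz(m,q,z).round(4))
```

```text
kbase [0.6169 0.2104 0.066 ]
ktip [0.6196 0.1652 0.066 ]
hL [0.6575 0.1758 0.035 ]
hR [0.744  0.1821 0.035 ]
panelL [0.5384 0.2254 0.07  ]
panelR [0.7505 0.2411 0.07  ]
```

```bash
python3 -m creep '[[-0.0005,0,-0.034,0,0.036],[-0.0005,0,-0.034,0,0.036],[0,0,-0.034,0,0.036],[0,0,-0.034,0,0.036],[0,0,-0.03,0,0.036],[0,0,-0.016,0,0.036],[0,0,-0.01,0,0.036],[0,0,0,0,0.036]]'
python3 -m creep '[[0,0,0,0,0.02],[0,0,0,0,0.008],[0,0,0,0,0.008],[0,0,0,0,0.008],[0,0,0,0,0.008],[0,0,0,0,0.008],[0,0,0,0,0.008],[0,0,0,0,0.008]]' 40
```

```text
t: 2.2
ee_pos: [0.6154, 0.1886, 0.0441]
tcp_rot: [0.52, -0.482, 0.48, -0.517]
wrist_force: [-0.4, -1.3, -0.6]
finger_gap: 0.0366
t: 2.87
ee_pos: [0.618, 0.189, 0.0486]
tcp_rot: [-0.518, 0.481, -0.481, 0.519]
wrist_force: [-3.8, 0.0, 5.7]
finger_gap: 0.0146
```

```bash
python3 -m creep '[[-0.0006,0,0.0109,0,0.008],[-0.0018,-0.0001,0.0109,0,0.008],[-0.003,-0.0002,0.0105,0,0.008],[-0.0041,-0.0003,0.0103,0,0.008],[-0.0053,-0.0004,0.0096,0,0.008],[-0.0062,-0.0005,0.0091,0,0.008],[-0.0072,-0.0005,0.0083,0,0.008],[-0.0081,-0.0006,0.0075,0,0.008]]'
```

```text
t: 3.53
ee_pos: [0.5854, 0.1865, 0.129]
tcp_rot: [-0.515, 0.478, -0.484, 0.522]
wrist_force: [7.8, 0.9, 2.2]
finger_gap: 0.0142
```

```bash
python3 -m creep '[[-0.0088,-0.0006,0.0064,0,0.008],[-0.0095,-0.0007,0.0056,0,0.008],[-0.01,-0.0007,0.0044,0,0.008],[-0.0105,-0.0008,0.0034,0,0.008],[-0.0108,-0.0008,0.002,0,0.008],[-0.0109,-0.0008,0.001,0,0.008],[-0.011,-0.0008,-0.0003,0,0.008],[-0.0109,-0.0008,-0.0015,0,0.008]]'
python3 -m creep '[[0,0,0,0,0.008],[0,0,0,0,0.008],[0,0,0,0,0.036],[0,0,0,0,0.036],[0,0,0,0,0.036],[0,0,0,0,0.036],[0,0,0,0,0.036],[0,0,0,0,0.036]]'
```

```text
t: 4.2
ee_pos: [0.5051, 0.1805, 0.1547]
tcp_rot: [-0.513, 0.476, -0.486, 0.523]
wrist_force: [3.7, 1.1, 6.3]
finger_gap: 0.0142
t: 4.87
ee_pos: [0.4983, 0.1802, 0.1448]
tcp_rot: [0.519, -0.481, 0.481, -0.518]
wrist_force: [0.4, -1.1, -0.4]
finger_gap: 0.0358
```

```bash
python3 -m creep '[[0,0,0.03,0,0.036],[0,0,0.03,0,0.036],[0,0,0.025,5,0.036],[0.02,0,0,7,0.036],[0.02,0,0,7,0.036],[0.02,0,0,7,0.036],[0.02,0,0,7,0.036],[0.02,0,0,7,0.036]]'
python3 -m creep '[[0.02,0,0,7,0.036],[0.02,0,0,7,0.036],[0.02,0,0,7,0.036],[0.02,0,0,7,0.036],[0.022,0,0,7,0.036],[0,0,0,7,0.036],[0,0,0,7,0.036],[0,0,0,1,0.036]]'
python3 - <<'E'
from h import *
s=bot.get_state(); print(s['t'],s['ee_pos'],R.from_quat(s['tcp_rot']).as_matrix()[:,2],s['wrist_force'],s['finger_gap'])
for n in('top','scene'): cv2.imwrite(f'pics/d_{n}.png',cams.capture(n)[:,:,::-1])
E
```

```text
t: 5.53
ee_pos: [0.5995, 0.1802, 0.2298]
tcp_rot: [0.653, -0.273, 0.272, -0.652]
wrist_force: [-0.3, 0.0, 0.4]
finger_gap: 0.0359
t: 6.2
ee_pos: [0.7009, 0.1801, 0.229]
tcp_rot: [0.707, 0.026, -0.028, -0.707]
wrist_force: [-0.7, -0.6, 0.0]
finger_gap: 0.0358
6.2 [0.70091754 0.18007789 0.2290324 ] [-7.69670097e-02  9.97033632e-01 -1.30467388e-04] [-0.73347602 -0.61347625  0.02711719] 0.03578639045991011
```

View pics/d_top.png

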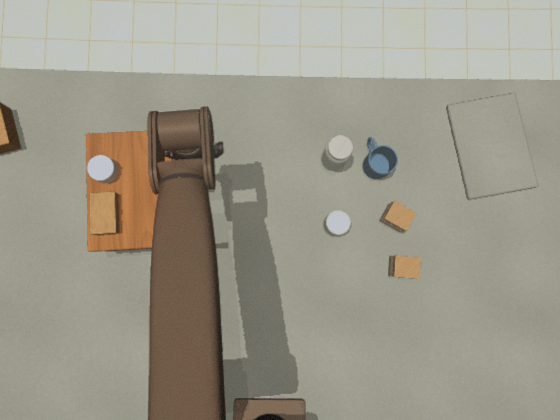

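View pics/d_scene.png

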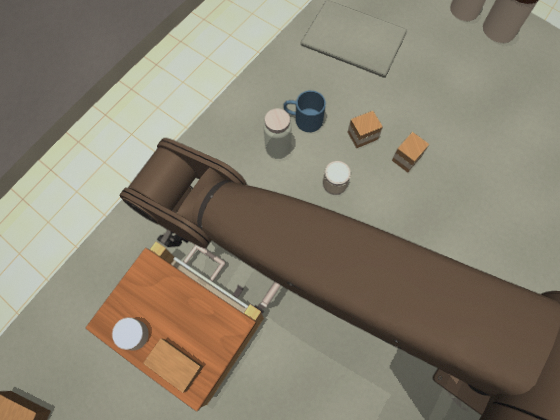

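The latch knob is now up, at ~(270,290) in the scene view, and nothing is hidden where the arm was. Descend onto the handle.

```bash
python3 -m creep '[[0,0,-0.035,0,0.036],[0,0,-0.035,0,0.036],[0,0,-0.035,0,0.036],[0,0,-0.035,0,0.036],[0,0,-0.03,0,0.036],[0,0,-0.02,0,0.036],[0,-0.001,-0.015,0,0.036],[0,0,-0.006,0,0.036]]'
python3 -m creep '[[0,0,0,0,0.02],[0,0,0,0,0.005],[0,0,0,0,0.005],[0,0,0,0,0.005],[0,0,0,0,0.005],[0,0,0,0,0.005],[0,0,0,0,0.005],[0,0,0,0,0.005]]' 40
```

```text
t: 6.97
ee_pos: [0.6989, 0.1789, 0.0161]
tcp_rot: [0.707, 0.024, -0.027, -0.706]
wrist_force: [-0.7, 0.1, -0.5]
finger_gap: 0.0358
t: 7.63
ee_pos: [0.7017, 0.1795, 0.0209]
tcp_rot: [-0.707, -0.027, 0.026, 0.707]
wrist_force: [-0.4, 1.2, 2.3]
finger_gap: 0.0104
```

```bash
python3 -m creep '[[0.0005,-0.006,0,0,0.005],[0.001,-0.012,0,0,0.005],[0.001,-0.0135,0,0,0.005],[0.001,-0.0135,0,0,0.005],[0.001,-0.0135,0,0,0.005],[0.001,-0.0135,0,0,0.005],[0.001,-0.0135,0,0,0.005],[0.001,-0.0135,0,0,0.005]]'
python3 -m creep '[[0.001,-0.0135,0,0,0.005],[0.001,-0.0135,0,0,0.005],[0.001,-0.0135,0,0,0.005],[0.001,-0.0135,0,0,0.005],[0.001,-0.0135,0,0,0.005],[0.001,-0.0135,0,0,0.005],[0.001,-0.0135,0,0,0.005],[0.001,-0.012,0,0,0.005]]'
```

```text
t: 8.3
ee_pos: [0.7093, 0.0783, 0.0208]
tcp_rot: [0.707, 0.027, -0.025, -0.707]
wrist_force: [-0.4, 2.1, 4.7]
finger_gap: 0.0107
t: 8.97
ee_pos: [0.7174, -0.0282, 0.0208]
tcp_rot: [-0.706, -0.027, 0.025, 0.707]
wrist_force: [0.2, 14.6, 5.2]
finger_gap: 0.0105
```

```bash
python3 -m creep '[[0,0.001,0,0,0.04],[0,0,0,0,0.04],[0,0,0,0,0.04],[0,0,0,0,0.04],[0,0,0,0,0.04],[0,0,0.02,0,0.04],[0,0,0.04,0,0.04],[0,0,0.04,0,0.04]]'
python3 -m creep '[[0,0,0.04,0,0.06],[-0.01,0,0.04,0,0.085],[-0.028,-0.01,0.02,-7,0.085],[-0.028,-0.026,0,-7,0.085],[-0.028,-0.03,0,-7,0.085],[-0.028,-0.03,0,-7,0.085],[-0.028,-0.03,0,-7,0.085],[0,-0.02,0,-7,0.085]]'
python3 - <<'E'
from h import *
s=bot.get_state(); print(s['t'],s['ee_pos'],R.from_quat(s['tcp_rot']).as_matrix()[:,2],s['wrist_force'],s['finger_gap'])
m=cams.camera_model('wrist');np.save('w.npy',m,allow_pickle=True)
for n in('top','scene','wrist'): cv2.imwrite(f'pics/e_{n}.png',cams.capture(n)[:,:,::-1])
E
```

```text
t: 9.63
ee_pos: [0.7143, -0.0249, 0.1172]
tcp_rot: [-0.706, -0.024, 0.029, 0.707]
wrist_force: [0.6, -0.5, 0.8]
finger_gap: 0.0397
t: 10.3
ee_pos: [0.5619, -0.1725, 0.2185]
tcp_rot: [0.669, -0.232, 0.23, -0.668]
wrist_force: [0.6, -0.9, -0.7]
finger_gap: 0.0847
10.3 [ 0.56190603 -0.17247861  0.21846661] [ 0.61758791  0.78649767 -0.00256548] [ 0.61505982 -0.85968871 -0.71675765] 0.08471256473339128
```

View pics/e_scene.png

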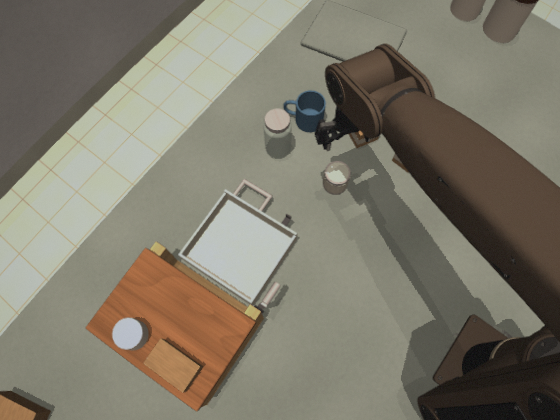

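View pics/e_wrist.png

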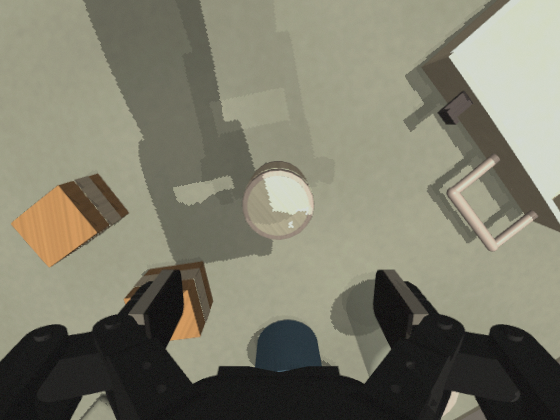

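View pics/e_top.png

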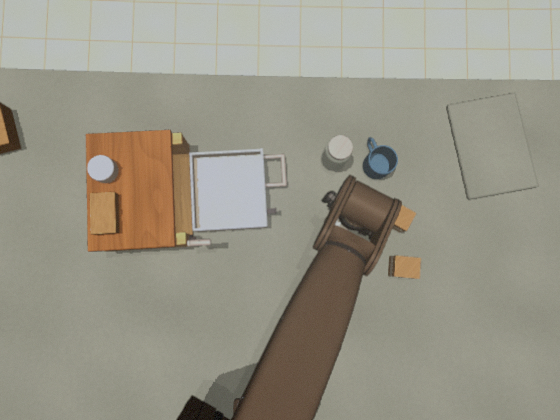

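Tray is fully out in the scene view, corners ~(180,255), (222,193), (297,237), (250,300). The tin top in the wrist view is at (278,203).

Run:
```python
from h import *
m=np.load('w.npy',allow_pickle=True).item()
P=np.array([onz(m,q,.074) for q in((243,203),(314,203),(278,168),(278,239))]);print('tin',P.round(4),P.mean(0))
ms=cams.camera_model('scene');mt=cams.camera_model('top')
cv2.imwrite('pics/f_s.png',cv2.resize(cv2.imread('pics/e_scene.png')[170:320,160:320],None,fx=4,fy=4,interpolation=cv2.INTER_CUBIC))
cv2.imwrite('pics/f_t.png',cv2.resize(cv2.imread('pics/e_top.png')[120:260,160:310],None,fx=4,fy=4,interpolation=cv2.INTER_CUBIC))
```

```text
tin [[ 0.5414 -0.198   0.074 ]
 [ 0.5809 -0.1476  0.074 ]
 [ 0.536  -0.1536  0.074 ]
 [ 0.588  -0.1944  0.074 ]] [ 0.56155872 -0.17340942  0.074     ]
```

View pics/f_s.png

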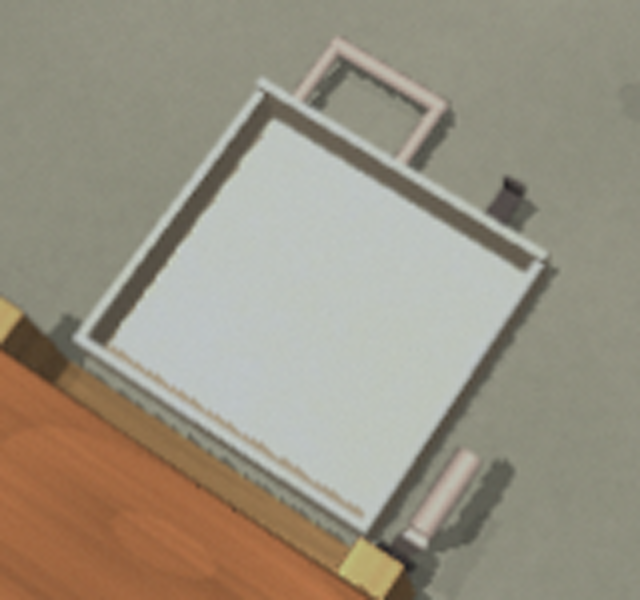

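View pics/f_t.png

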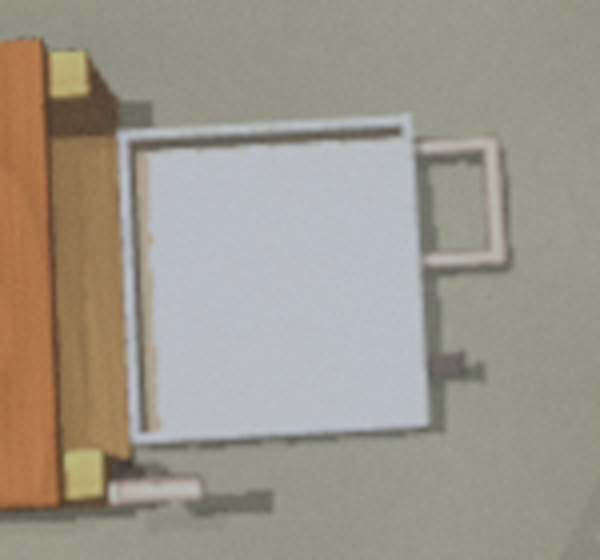

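```bash
python3 - <<'E'
from h import *
mt=cams.camera_model('top');ms=cams.camera_model('scene')
T=lambda x,y:(x/4+160-.37,y/4+120-.37); S=lambda x,y:(x/4+160-.37,y/4+170-.37)
def tri(a,b):
    e1,d1=ray(mt,a);e2,d2=ray(ms,b);d1=d1/np.linalg.norm(d1);d2=d2/np.linalg.norm(d2)
    s=np.linalg.lstsq(np.c_[d1,-d2],e2-e1,rcond=None)[0];p=e1+d1*s[0];q=e2+d2*s[1];return ((p+q)/2).round(4),np.linalg.norm(p-q).round(4)
C=[]
for n,a,b,z in (('ff',(411,115),(260,83),.066),('nf',(428,428),(546,256),.066),('nb',(133,445),(367,533),.058),('fb',(118,132),(80,338),.058)):
    p=(onz(mt,T(*a),z)+onz(ms,S(*b),z))/2;C.append(p)
    print(n,*tri(T(*a),S(*b)),onz(mt,T(*a),z).round(3)[:2],onz(ms,S(*b),z).round(3)[:2])
print(np.mean(C,0))
E
python3 -m creep '[[0.001,-0.001,-0.03,0,0.085],[0.001,-0.001,-0.03,0,0.085],[0,0,-0.03,0,0.085],[0,0,-0.03,0,0.085],[0,0,-0.028,0,0.085],[0,0,-0.02,0,0.085],[0,0,-0.016,0,0.085],[0,0,0,0,0.085]]' 40
python3 -m creep '[[0,0,0,0,0.06],[0,0,0,0,0.055],[0,0,0,0,0.055],[0,0,0,0,0.055],[0,0,0,0,0.055],[0,0,0,0,0.055],[0,0,0,0,0.055],[0,0,0,0,0.055]]' 40
```

```text
ff [0.7709 0.0307 0.0486] 0.0021 [0.766 0.03 ] [0.766 0.035]
nf [0.5536 0.0151 0.0572] 0.0036 [0.551 0.015] [0.554 0.018]
nb [0.5379 0.2138 0.0533] 0.0011 [0.537 0.213] [0.538 0.214]
fb [0.7495 0.2291 0.0618] 0.0029 [0.752 0.231] [0.749 0.228]
[0.65153748 0.12296829 0.062     ]
t: 11.12
ee_pos: [0.5661, -0.1704, 0.0309]
tcp_rot: [-0.669, 0.23, -0.224, 0.67]
wrist_force: [-1.1, 0.3, -0.9]
finger_gap: 0.085
t: 11.78
ee_pos: [0.5697, -0.1734, 0.0369]
tcp_rot: [-0.669, 0.228, -0.23, 0.669]
wrist_force: [2.1, 3.1, 5.4]
finger_gap: 0.0652
```

```bash
python3 -m creep '[[0,0,0.02,0,0.055],[0,0,0.035,0,0.055],[0,0,0.035,0,0.055],[0.005,0.015,0.03,-6,0.055],[0.01,0.03,0,-6,0.055],[0.01,0.03,0,-6,0.055],[0.01,0.03,0,-6,0.055],[0.01,0.034,0,-6,0.055]]'
python3 -m creep '[[0.01,0.036,0,-6,0.055],[0.01,0.036,0,-6,0.055],[0.01,0.036,0,-5.7,0.055],[0.01,0.036,0,0,0.055],[0.008,0.032,0,0,0.055],[0.003,0.023,0,0,0.055],[0,0,0,0,0.055],[0,0,0,0,0.055]]'
python3 - <<'E'
from h import *
s=bot.get_state(); print(s['t'],s['ee_pos'],R.from_quat(s['tcp_rot']).as_matrix()[:,2],s['wrist_force'],s['finger_gap'])
m=cams.camera_model('wrist');np.save('w.npy',m,allow_pickle=True)
for n in('wrist',): cv2.imwrite(f'pics/g_{n}.png',cams.capture(n)[:,:,::-1])
E
```

```text
t: 12.45
ee_pos: [0.6122, -0.0337, 0.1538]
tcp_rot: [0.587, -0.397, 0.395, -0.585]
wrist_force: [0.5, 0.2, -2.5]
finger_gap: 0.065
t: 13.12
ee_pos: [0.6629, 0.1657, 0.153]
tcp_rot: [0.522, -0.48, 0.478, -0.519]
wrist_force: [-0.6, 0.2, -3.2]
finger_gap: 0.065
13.1167 [0.66291374 0.16566271 0.15304964] [ 0.99660397  0.08223209 -0.00428966] [-0.5949599   0.17261591 -3.24763034] 0.06501548569064292
```

View pics/g_wrist.png

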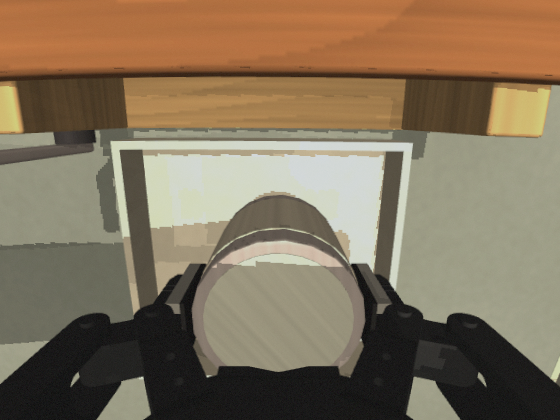

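```bash
python3 -m creep '[[0,0,-0.025,0,0.055],[0,0,-0.025,0,0.055],[0,0,-0.02,0,0.055],[0,0,-0.015,0,0.055],[0,0,-0.005,0,0.055],[0,0,0,0,0.055],[0,0,0,0,0.055],[0,0,0,0,0.055]]'
python3 -m creep '[[0,0,-0.002,0,0.055],[0,0,-0.002,0,0.055],[0,0,-0.002,0,0.055],[0,0,-0.001,0,0.055],[0,0,-0.001,0,0.055],[0,0,0,0,0.055],[0,0,0,0,0.055],[0,0,0,0,0.055]]'
```

```text
t: 13.83
ee_pos: [0.6658, 0.1645, 0.0674]
tcp_rot: [-0.519, 0.479, -0.481, 0.52]
wrist_force: [0.1, -0.0, -2.6]
finger_gap: 0.0651
t: 14.5
ee_pos: [0.6646, 0.1649, 0.0588]
tcp_rot: [0.52, -0.48, 0.48, -0.52]
wrist_force: [-3.6, 0.4, 5.7]
finger_gap: 0.065
```

```bash
python3 -m creep '[[0,0,0,0,0.079],[0,0,0,0,0.079],[0,0,0,0,0.079],[0,0,0,0,0.079],[0,0,0.025,0,0.079],[0,0,0.035,0,0.079],[0,0,0.035,0,0.079],[0,-0.02,0.03,0,0.085]]'
python3 -m creep '[[-0.005,-0.032,0.01,-3,0.085],[-0.005,-0.032,0.01,-3,0.085],[-0.005,-0.032,0.01,-3,0.085],[-0.005,-0.032,0,-3,0.085],[-0.005,-0.032,0,-3,0.085],[-0.005,-0.032,0,-3,0.085],[-0.005,-0.032,0,-3,0.085],[-0.005,-0.032,0,-3,0.085]]'
python3 -m creep '[[-0.005,-0.032,0,-3,0.085],[-0.005,-0.032,0,-3,0.085],[-0.005,-0.032,0,-2.4,0.085],[-0.005,-0.032,0,0,0.085],[-0.005,-0.032,0,0,0.085],[-0.005,-0.032,0,0,0.085],[-0.005,-0.03,0,0,0.085],[0,0,0,0,0.085]]'
python3 - <<'E'
from h import *
s=bot.get_state(); print(s['t'],s['ee_pos'],R.from_quat(s['tcp_rot']).as_matrix()[:,2],s['wrist_force'],s['finger_gap'])
m=cams.camera_model('wrist');np.save('w.npy',m,allow_pickle=True)
for n in('wrist','scene','top'): cv2.imwrite(f'pics/i_{n}.png',cams.capture(n)[:,:,::-1])
E
```

```text
t: 15.17
ee_pos: [0.6646, 0.1473, 0.1845]
tcp_rot: [-0.519, 0.479, -0.479, 0.521]
wrist_force: [-0.4, 1.2, 1.5]
finger_gap: 0.0849
t: 15.83
ee_pos: [0.624, -0.1128, 0.2124]
tcp_rot: [0.408, -0.578, 0.578, -0.408]
wrist_force: [0.1, 0.2, 0.7]
finger_gap: 0.085
t: 16.5
ee_pos: [0.5879, -0.3389, 0.2121]
tcp_rot: [0.364, -0.606, 0.607, -0.363]
wrist_force: [0.2, 0.3, 0.3]
finger_gap: 0.0852
16.5 [ 0.58794476 -0.3388908   0.21212995] [ 0.88185574 -0.47151734  0.0013629 ] [0.15171748 0.34930354 0.27447956] 0.085228050720084
```

View pics/i_wrist.png

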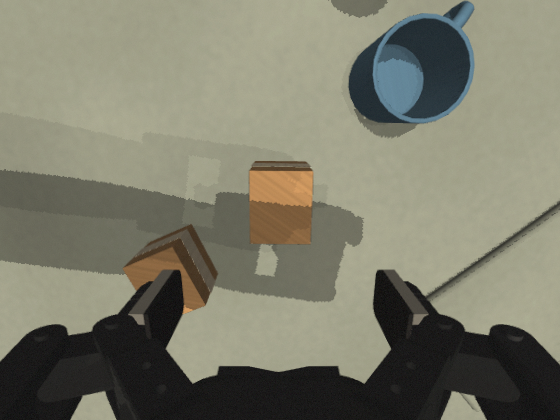

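View pics/i_scene.png

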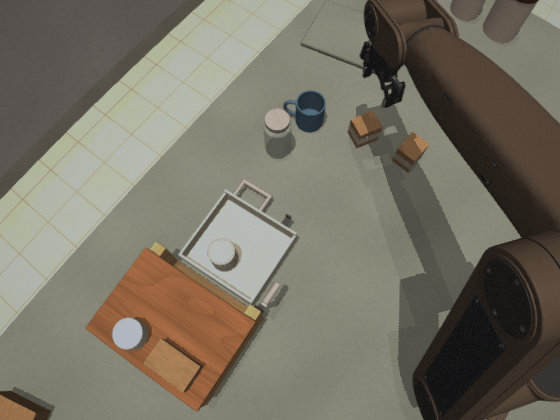

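The tin stands in the tray at (222,252) in the scene view. Carton2 is square in the wrist view at (281,205). Carton1, at ~(180,265), looks nearer than before, so I'll measure both.

Run:
```python
from h import *
mt=cams.camera_model('top');ms=cams.camera_model('scene');mw=np.load('w.npy',allow_pickle=True).item()
for n,m in(('wrist',mw),('scene',ms),('top',mt)):
    im=cv2.imread(f'pics/i_{n}.png');hsv=cv2.cvtColor(im,cv2.COLOR_BGR2HSV)
    k=cv2.inRange(hsv,(5,110,70),(20,255,255))
    for c in cv2.findContours(k,cv2.RETR_EXTERNAL,cv2.CHAIN_APPROX_NONE)[0]:
        a=cv2.contourArea(c)
        if 100<a<8000:
            rc=cv2.minAreaRect(c);P=np.array([onz(m,q,.072) for q in cv2.boxPoints(rc)])
            print(n,int(a),np.round(rc[0]),P.mean(0).round(4)[:2],np.linalg.norm(P[1]-P[0]).round(3),np.linalg.norm(P[2]-P[1]).round(3),np.degrees(np.arctan2(*(P[1]-P[0])[[1,0]])).round(1))
```

```text
wrist 2267 [167. 282.] [ 0.4557 -0.3594] 0.066 0.074 0.9
wrist 4599 [280. 205.] [ 0.5886 -0.3427] 0.054 0.07 -28.1
scene 540 [ 18. 406.] [0.8086 0.7274] 0.055 0.087 -44.6
scene 437 [413. 146.] [ 0.4507 -0.3567] 0.069 0.056 -91.9
scene 432 [366. 124.] [ 0.5867 -0.3373] 0.073 0.062 -113.4
top 152 [392. 212.] [ 0.5967 -0.3234] 0.056 0.025 -29.8
top 182 [  5. 125.] [0.812  0.7172] 0.109 0.026 4.0
```

```bash
python3 -m creep '[[0,-0.002,-0.03,0,0.085],[0,0,-0.03,0,0.085],[0,0,-0.03,0,0.085],[0,0,-0.03,0,0.085],[0,0,-0.026,0,0.085],[0,0,-0.018,0,0.085],[0,0,-0.012,0,0.085],[0,0,0,0,0.085]]' 30
python3 -m creep '[[0,0,0,0,0.06],[0,0,0,0,0.045],[0,0,0,0,0.045],[0,0,0,0,0.045],[0,0,0,0,0.045],[0,0,0,0,0.045],[0,0,0,0,0.045],[0,0,0,0,0.045]]' 30
```

```text
t: 17.32
ee_pos: [0.588, -0.3324, 0.0329]
tcp_rot: [-0.366, 0.607, -0.603, 0.365]
wrist_force: [0.2, 0.9, -0.3]
finger_gap: 0.0848
t: 17.98
ee_pos: [0.5911, -0.3361, 0.0391]
tcp_rot: [0.364, -0.604, 0.607, -0.366]
wrist_force: [1.9, 0.9, 5.5]
finger_gap: 0.0556
```

```bash
python3 -m creep '[[0,0,0.02,0,0.045],[0,0,0.03,0,0.045],[0,0,0.035,0,0.045],[0,0,0.035,0,0.045],[0,0.02,0,2.7,0.045],[0,0.035,0,2.7,0.045],[0,0.036,0,2.7,0.045],[0,0.036,0,2.7,0.045]]'
python3 -m creep '[[0,0.036,0,2.7,0.045],[0,0.036,0,2.7,0.045],[0,0.036,0,2.7,0.045],[0.01,0.036,0,2.7,0.045],[0.015,0.036,0,2.7,0.045],[0.02,0.036,0,2.7,0.045],[0.02,0.036,0,2.7,0.045],[0.02,0.03,0,2.7,0.045]]'
python3 -m creep '[[0.02,0.013,0,0,0.045],[0.01,0,0,0,0.045],[0,0,0,0,0.045],[0,0,-0.02,0,0.045],[0,0,-0.02,0,0.045],[0,0,-0.02,0,0.045],[0,0,0,0,0.045],[0,0,0,0,0.045]]'
python3 - <<'E'
from h import *
s=bot.get_state(); print(s['t'],s['ee_pos'],R.from_quat(s['tcp_rot']).as_matrix()[:,2],s['wrist_force'],s['finger_gap'])
m=cams.camera_model('wrist');np.save('w.npy',m,allow_pickle=True)
for n in('wrist','scene'): cv2.imwrite(f'pics/j_{n}.png',cams.capture(n)[:,:,::-1])
E
```

```text
t: 18.65
ee_pos: [0.588, -0.207, 0.1554]
tcp_rot: [-0.421, 0.569, -0.568, 0.42]
wrist_force: [0.4, 0.4, -2.8]
finger_gap: 0.0554
t: 19.32
ee_pos: [0.6737, 0.0763, 0.1552]
tcp_rot: [0.521, -0.48, 0.478, -0.52]
wrist_force: [0.5, 0.6, -3.2]
finger_gap: 0.0552
t: 19.98
ee_pos: [0.702, 0.086, 0.0938]
tcp_rot: [0.521, -0.481, 0.478, -0.518]
wrist_force: [-0.8, 0.8, -1.5]
finger_gap: 0.0553
19.9833 [0.70197108 0.08603639 0.09379865] [ 0.99687641  0.07873787 -0.00614559] [-0.787829    0.84755924 -1.48648507] 0.055308689746626914
```

View pics/j_wrist.png

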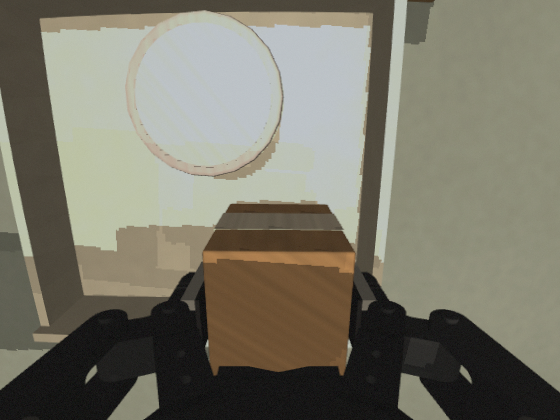

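View pics/j_scene.png

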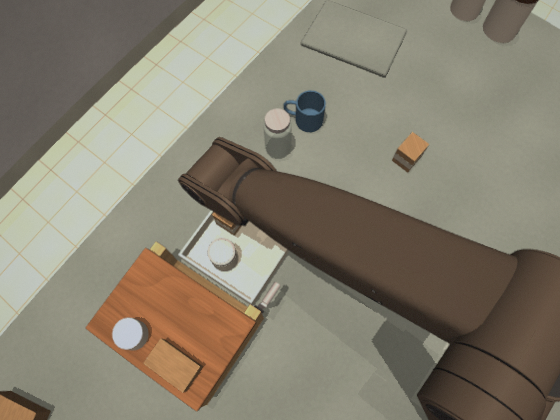

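```bash
python3 -m creep '[[0,0,-0.012,0,0.045],[0,0,-0.01,0,0.045],[0,0,-0.004,0,0.045],[0,0,-0.002,0,0.045],[0,0,-0.002,0,0.045],[0,0,-0.001,0,0.045],[0,0,0,0,0.045],[0,0,0,0,0.045]]'
python3 -m creep '[[0,0,-0.002,0,0.045],[0,0,-0.002,0,0.045],[0,0,-0.002,0,0.045],[0,0,-0.001,0,0.045],[0,0,0,0,0.045],[0,0,0,0,0.045],[0,0,0,0,0.045],[0,0,0,0,0.045]]'
```

```text
t: 20.75
ee_pos: [0.7046, 0.0868, 0.0658]
tcp_rot: [-0.519, 0.48, -0.48, 0.52]
wrist_force: [0.4, -0.3, -2.0]
finger_gap: 0.0555
t: 21.42
ee_pos: [0.7049, 0.0868, 0.061]
tcp_rot: [-0.519, 0.48, -0.48, 0.52]
wrist_force: [-4.1, -0.7, 6.1]
finger_gap: 0.0561
```

```bash
python3 -m creep '[[0,0,0,0,0.071],[0,0,0,0,0.071],[0,0,0,0,0.071],[0,0,0,0,0.071],[0,0,0.025,0,0.071],[0,0,0.035,0,0.071],[0,0,0.035,0,0.071],[0,0,0.035,0,0.085]]'
python3 -m creep '[[-0.018,-0.032,0.01,-1,0.085],[-0.018,-0.032,0.01,-1,0.085],[-0.018,-0.032,0,-1,0.085],[-0.018,-0.032,0,-1,0.085],[-0.018,-0.032,0,-1,0.085],[-0.018,-0.032,0,-1,0.085],[-0.018,-0.032,0,-1,0.085],[-0.018,-0.032,0,-1,0.085]]'
python3 -m creep '[[-0.018,-0.032,0,0,0.085],[-0.018,-0.032,0,0,0.085],[-0.018,-0.032,0,0,0.085],[-0.018,-0.032,0,0,0.085],[-0.018,-0.032,0,0,0.085],[-0.018,-0.027,0,0,0.085],[0,0,0,0,0.085],[0,0,0,0,0.085]]'
python3 - <<'E'
from h import *
s=bot.get_state(); print(s['t'],s['ee_pos'],R.from_quat(s['tcp_rot']).as_matrix()[:,2],s['wrist_force'],s['finger_gap'])
mw=cams.camera_model('wrist');np.save('w.npy',mw,allow_pickle=True)
for n in('wrist','scene','top'): cv2.imwrite(f'pics/k_{n}.png',cams.capture(n)[:,:,::-1])
mt=cams.camera_model('top');ms=cams.camera_model('scene')
for n,m in(('wrist',mw),('scene',ms),('top',mt)):
    im=cv2.imread(f'pics/k_{n}.png');hsv=cv2.cvtColor(im,cv2.COLOR_BGR2HSV)
    k=cv2.inRange(hsv,(5,110,70),(20,255,255))
    for c in cv2.findContours(k,cv2.RETR_EXTERNAL,cv2.CHAIN_APPROX_NONE)[0]:
        a=cv2.contourArea(c)
        if 100<a<8000:
            rc=cv2.minAreaRect(c);P=np.array([onz(m,q,.072) for q in cv2.boxPoints(rc)])
            print(n,int(a),np.round(rc[0]),P.mean(0).round(4)[:2],np.linalg.norm(P[1]-P[0]).round(3),np.linalg.norm(P[2]-P[1]).round(3),np.degrees(np.arctan2(*(P[1]-P[0])[[1,0]])).round(1))
E
```

```text
t: 22.08
ee_pos: [0.704, 0.0867, 0.189]
tcp_rot: [0.52, -0.48, 0.479, -0.519]
wrist_force: [0.1, 0.2, 0.5]
finger_gap: 0.0812
t: 22.75
ee_pos: [0.5593, -0.1706, 0.2084]
tcp_rot: [0.485, -0.515, 0.515, -0.485]
wrist_force: [-0.2, -1.1, 1.4]
finger_gap: 0.0849
t: 23.42
ee_pos: [0.4515, -0.3576, 0.2083]
tcp_rot: [-0.484, 0.516, -0.516, 0.484]
wrist_force: [0.1, 0.4, 0.5]
finger_gap: 0.0851
23.4167 [ 0.45146136 -0.35756518  0.20826274] [ 9.97991125e-01 -6.33538569e-02  6.08857507e-05] [0.14764979 0.38485912 0.51602266] 0.08512136246027885
wrist 4711 [279. 204.] [ 0.4519 -0.3587] 0.054 0.07 -3.6
scene 540 [ 18. 406.] [0.8086 0.7274] 0.055 0.087 -44.6
scene 585 [230. 215.] [0.711  0.0773] 0.074 0.059 -84.9
scene 464 [412. 148.] [ 0.4511 -0.3512] 0.078 0.057 -90.4
top 339 [406. 267.] [ 0.4506 -0.3584] 0.052 0.068 -6.3
top 238 [244. 168.] [0.7092 0.0788] 0.06 0.05 -88.8
top 177 [  4. 126.] [0.8106 0.7184] 0.107 0.023 4.0
```

View pics/k_wrist.png

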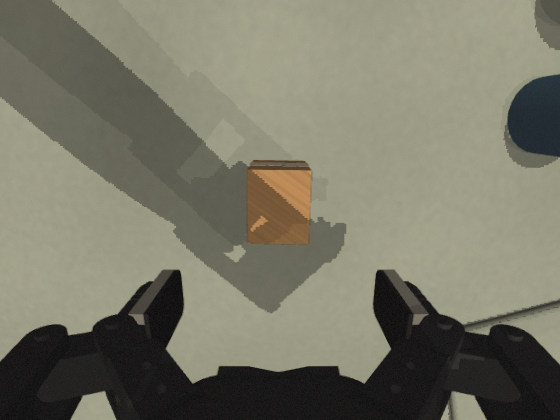

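View pics/k_scene.png

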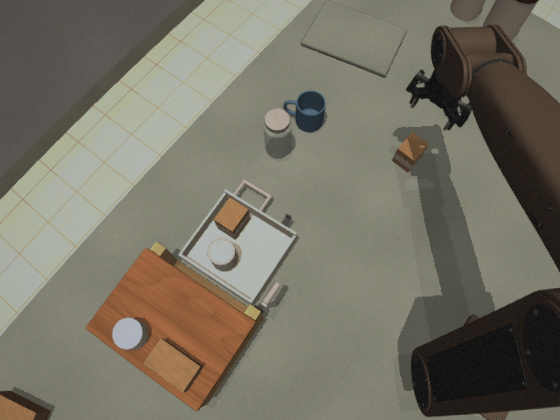

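Tin (222,252) and carton (232,215) stand in the tray in the scene view. Carton1 is centred and square under the gripper.

```bash
python3 -m creep '[[0,-0.001,-0.03,0,0.085],[0,0,-0.03,0,0.085],[0,0,-0.03,0,0.085],[0,0,-0.03,0,0.085],[0,0,-0.026,0,0.085],[0,0,-0.016,0,0.085],[0,0,-0.01,0,0.085],[0,0,0,0,0.085]]' 30
python3 -m creep '[[0,0,0,0,0.06],[0,0,0,0,0.045],[0,0,0,0,0.045],[0,0,0,0,0.045],[0,0,0,0,0.045],[0,0,0,0,0.045],[0,0,0,0,0.045],[0,0,0,0,0.045]]' 30
```

```text
t: 24.23
ee_pos: [0.4519, -0.3548, 0.0338]
tcp_rot: [-0.485, 0.516, -0.513, 0.485]
wrist_force: [0.3, 0.5, -0.3]
finger_gap: 0.0851
t: 24.9
ee_pos: [0.4536, -0.3583, 0.0385]
tcp_rot: [0.485, -0.513, 0.516, -0.485]
wrist_force: [0.2, 1.0, 6.1]
finger_gap: 0.0557
```

```bash
python3 -m creep '[[0,0,0.02,0,0.045],[0,0,0.03,0,0.045],[0,0,0.035,0,0.045],[0,0,0.035,0,0.045],[0.012,0.02,0,1.3,0.045],[0.012,0.034,0,1.3,0.045],[0.012,0.034,0,1.3,0.045],[0.012,0.034,0,1.3,0.045]]'
python3 -m creep '[[0.012,0.034,0,1.3,0.045],[0.012,0.034,0,1.3,0.045],[0.012,0.034,0,0,0.045],[0.012,0.034,0,0,0.045],[0.012,0.034,0,0,0.045],[0.012,0.034,0,0,0.045],[0.012,0.034,0,0,0.045],[0.012,0.034,0,0,0.045]]'
python3 -m creep '[[0.01,0.034,0,0,0.045],[0.004,0.004,0,0,0.045],[0,0,0,0,0.045],[0,0,-0.02,0,0.045],[0,0,-0.02,0,0.045],[0,0,-0.02,0,0.045],[0,0,0,0,0.045],[0,0,0,0,0.045]]'
python3 - <<'E'
from h import *
s=bot.get_state(); print(s['t'],s['ee_pos'],R.from_quat(s['tcp_rot']).as_matrix()[:,2],s['wrist_force'],s['finger_gap'])
for n in('wrist',): cv2.imwrite(f'pics/l_{n}.png',cams.capture(n)[:,:,::-1])
E
```

```text
t: 25.57
ee_pos: [0.5, -0.2339, 0.156]
tcp_rot: [0.508, -0.493, 0.492, -0.508]
wrist_force: [0.3, 0.3, -3.2]
finger_gap: 0.0557
t: 26.23
ee_pos: [0.5959, 0.0385, 0.1556]
tcp_rot: [0.519, -0.481, 0.48, -0.518]
wrist_force: [0.8, 0.3, -2.8]
finger_gap: 0.0553
t: 26.9
ee_pos: [0.6087, 0.0734, 0.0947]
tcp_rot: [0.519, -0.482, 0.48, -0.517]
wrist_force: [0.3, 0.9, -1.0]
finger_gap: 0.0559
26.9 [0.60869027 0.07343683 0.09469688] [ 0.99719919  0.07465526 -0.0045131 ] [ 0.27154043  0.86867008 -0.98052032] 0.05586593496960966
```

View pics/l_wrist.png

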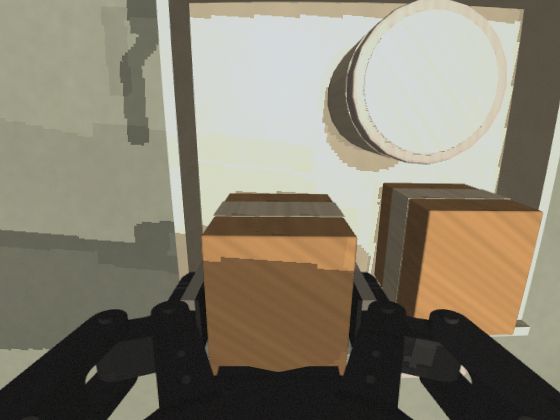

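```bash
python3 -m creep '[[0,0.003,-0.012,0,0.045],[0,0,-0.01,0,0.045],[0,0,-0.004,0,0.045],[0,0,-0.002,0,0.045],[0,0,-0.002,0,0.045],[0,0,-0.001,0,0.045],[0,0,0,0,0.045],[0,0,0,0,0.045]]'
python3 -m creep '[[0,0,-0.002,0,0.045],[0,0,-0.002,0,0.045],[0,0,-0.002,0,0.045],[0,0,-0.001,0,0.045],[0,0,0,0,0.045],[0,0,0,0,0.045],[0,0,0,0,0.045],[0,0,0,0,0.045]]'
```

```text
t: 27.62
ee_pos: [0.6106, 0.0778, 0.0657]
tcp_rot: [-0.519, 0.48, -0.481, 0.519]
wrist_force: [-0.4, -0.2, -1.2]
finger_gap: 0.056
t: 28.28
ee_pos: [0.6107, 0.0779, 0.0605]
tcp_rot: [0.519, -0.481, 0.481, -0.519]
wrist_force: [-4.0, 0.5, 7.5]
finger_gap: 0.0554
```

```bash
python3 -m creep '[[0,0,0,0,0.071],[0,0,0,0,0.071],[0,0,0,0,0.071],[0,0,0,0,0.071],[0,0,0.025,0,0.071],[0,0,0.035,0,0.071],[0,0,0.035,0,0.071],[0,0,0.035,0,0.071]]'
python3 -m creep '[[0.005,-0.01,0.01,7,0.036],[0.01,-0.012,0,7,0.036],[0.01,-0.012,0,7,0.036],[0.01,-0.012,0,7,0.036],[0.01,-0.012,0,7,0.036],[0.01,-0.012,0,7,0.036],[0.01,-0.012,0,7,0.036],[0.01,-0.012,0,7,0.036]]'
python3 -m creep '[[0.01,-0.012,0,7,0.036],[0.01,0,0,7,0.036],[0.011,0,0,7,0.036],[0,0,0,7,0.036],[0,0,0,6,0.036],[0,0,0,0,0.036],[0,0,0,0,0.036],[0,0,0,0,0.036]]'
python3 - <<'E'
from h import *
s=bot.get_state(); print(s['t'],s['ee_pos'],R.from_quat(s['tcp_rot']).as_matrix()[:,2],s['wrist_force'],s['finger_gap'])
mw=cams.camera_model('wrist');np.save('w.npy',mw,allow_pickle=True)
for n in('wrist','scene'): cv2.imwrite(f'pics/m_{n}.png',cams.capture(n)[:,:,::-1])
E
```

```text
t: 28.95
ee_pos: [0.6099, 0.0777, 0.1891]
tcp_rot: [0.519, -0.481, 0.48, -0.518]
wrist_force: [0.9, -0.6, 1.0]
finger_gap: 0.0713
t: 29.62
ee_pos: [0.6857, -0.0169, 0.1979]
tcp_rot: [0.684, -0.179, 0.179, -0.684]
wrist_force: [0.4, -0.4, -0.2]
finger_gap: 0.0358
t: 30.28
ee_pos: [0.7163, -0.0282, 0.1982]
tcp_rot: [-0.707, -0.026, 0.026, 0.707]
wrist_force: [-0.0, 0.8, -0.1]
finger_gap: 0.036
30.2833 [ 0.71627021 -0.0282355   0.19815413] [-7.38339474e-02  9.97270542e-01  1.19097192e-04] [-0.02457747  0.78614426 -0.08951127] 0.036018832690311864
```

View pics/m_wrist.png

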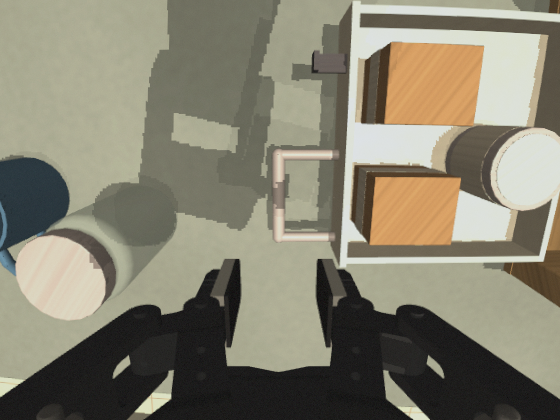

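View pics/m_scene.png

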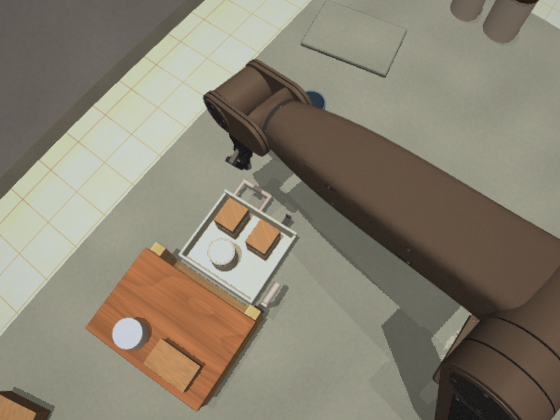

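All three items stand upright in the tray, and the handle at (279,196) is under the jaws.

```bash
python3 -m creep '[[0,0,-0.03,0,0.036],[0,0,-0.035,0,0.036],[0,0,-0.035,0,0.036],[0,0,-0.03,0,0.036],[0,0,-0.025,0,0.036],[0,0,-0.015,0,0.036],[0,0,-0.01,0,0.036],[0,0,0,0,0.036]]' 40
python3 -m creep '[[0,0,0,0,0.02],[0,0,0,0,0.005],[0,0,0,0,0.005],[0,0,0,0,0.005],[0,0,0,0,0.005],[0,0,0,0,0.005],[0,0,0,0,0.005],[0,0,0,0,0.005]]' 40
python3 -m creep '[[0,0.003,0,0,0.005],[-0.0005,0.007,0,0,0.005],[-0.0008,0.01,0,0,0.005],[-0.0009,0.012,0,0,0.005],[-0.0009,0.012,0,0,0.005],[-0.0009,0.012,0,0,0.005],[-0.0009,0.012,0,0,0.005],[-0.0009,0.012,0,0,0.005]]'
python3 -m creep '[[-0.0009,0.012,0,0,0.005],[-0.0009,0.012,0,0,0.005],[-0.0009,0.012,0,0,0.005],[-0.0009,0.012,0,0,0.005],[-0.0009,0.012,0,0,0.005],[-0.0009,0.012,0,0,0.005],[-0.0009,0.012,0,0,0.005],[-0.0009,0.012,0,0,0.005]]'
```

```text
t: 31.05
ee_pos: [0.715, -0.028, 0.016]
tcp_rot: [-0.706, -0.025, 0.028, 0.707]
wrist_force: [0.2, 0.0, 0.2]
finger_gap: 0.0359
t: 31.72
ee_pos: [0.7181, -0.028, 0.021]
tcp_rot: [0.707, 0.028, -0.026, -0.707]
wrist_force: [0.8, 2.9, 5.7]
finger_gap: 0.0102
t: 32.38
ee_pos: [0.7122, 0.0504, 0.021]
tcp_rot: [0.708, 0.028, -0.026, -0.705]
wrist_force: [-0.9, -2.1, 7.5]
finger_gap: 0.0104
t: 33.05
ee_pos: [0.7049, 0.1468, 0.021]
tcp_rot: [0.708, 0.028, -0.026, -0.706]
wrist_force: [-0.7, -2.7, 6.9]
finger_gap: 0.0105
```

```bash
python3 -m creep '[[-0.0007,0.01,0,0,0.005],[-0.0006,0.008,0,0,0.005],[-0.0004,0.006,0,0,0.005],[-0.0003,0.004,0,0,0.005],[-0.0002,0.003,0,0,0.005],[-0.0001,0.002,0,0,0.005],[0,0.001,0,0,0.005],[0,0,0,0,0.005]]'
```

```text
t: 33.72
ee_pos: [0.7023, 0.1812, 0.021]
tcp_rot: [0.707, 0.028, -0.026, -0.706]
wrist_force: [-2.5, -0.4, 6.6]
finger_gap: 0.0102
```

```bash
python3 -m creep '[[0,0.001,0,0,0.005],[0,0.001,0,0,0.005],[0,0.001,0,0,0.005],[0,0,0,0,0.005],[0,0,0,0,0.005],[0,0,0,0,0.005],[0,0,0,0,0.005],[0,0,0,0,0.005]]'
```

```text
t: 34.38
ee_pos: [0.7023, 0.1815, 0.021]
tcp_rot: [0.708, 0.028, -0.027, -0.705]
wrist_force: [-2.9, -6.8, 7.8]
finger_gap: 0.0105
```

```bash
python3 -m creep '[[0,0.001,0,0,0.005],[0,0.001,0,0,0.005],[0,0.001,0,0,0.005],[0,0,0,0,0.005],[0,0,0,0,0.005],[0,0,0,0,0.005],[0,0,0,0,0.005],[0,0,0,0,0.005]]'
python3 -m creep '[[0,-0.002,0,0,0.02],[0,0,0,0,0.036],[0,0,0,0,0.036],[0,0,0,0,0.036],[0,0,0,0,0.036],[0,0,0.02,0,0.036],[0,0,0.04,0,0.036],[0,0,0.04,0,0.036]]'
```

```text
t: 35.05
ee_pos: [0.7023, 0.1816, 0.021]
tcp_rot: [0.71, 0.027, -0.028, -0.703]
wrist_force: [-3.5, -14.2, 9.3]
finger_gap: 0.0101
t: 35.72
ee_pos: [0.6989, 0.1862, 0.1161]
tcp_rot: [0.707, 0.025, -0.03, -0.707]
wrist_force: [1.5, -0.2, 0.2]
finger_gap: 0.0362
```

```bash
python3 -m creep '[[0,-0.002,0.04,0,0.036],[0,-0.002,0.04,-5,0.036],[-0.005,-0.001,0.04,-7,0.036],[-0.018,0,0.01,-7,0.036],[-0.018,0,0,-7,0.036],[-0.018,0,0,-7,0.036],[-0.018,0,0,-7,0.036],[-0.018,0,0,-7,0.036]]'
python3 -m creep '[[-0.018,0,0,-7,0.036],[-0.018,0,0,-7,0.036],[-0.018,0,0,-7,0.036],[-0.018,0,0,-7,0.036],[-0.018,0,0,-7,0.036],[-0.014,0,0,-7,0.036],[0,0,0,-1,0.036],[0,0,0,0,0.036]]'
python3 - <<'E'
from h import *
s=bot.get_state(); print(s['t'],s['ee_pos'],R.from_quat(s['tcp_rot']).as_matrix()[:,2],s['wrist_force'],s['finger_gap'])
mw=cams.camera_model('wrist');np.save('w.npy',mw,allow_pickle=True)
for n in('wrist','scene'): cv2.imwrite(f'pics/n_{n}.png',cams.capture(n)[:,:,::-1])
E
```

```text
t: 36.38
ee_pos: [0.6049, 0.1814, 0.2482]
tcp_rot: [-0.658, 0.259, -0.259, 0.658]
wrist_force: [-0.3, 0.2, -0.1]
finger_gap: 0.036
t: 37.05
ee_pos: [0.5018, 0.1813, 0.2486]
tcp_rot: [-0.519, 0.48, -0.48, 0.52]
wrist_force: [0.2, -0.7, -0.6]
finger_gap: 0.0362
37.05 [0.50178884 0.18129403 0.24855212] [9.96876397e-01 7.89737480e-02 7.72600204e-04] [ 0.24494584 -0.66122984 -0.59867703] 0.0361664310600495
```

View pics/n_wrist.png

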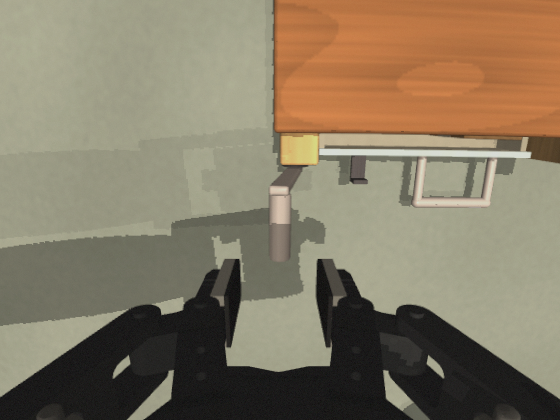

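View pics/n_scene.png

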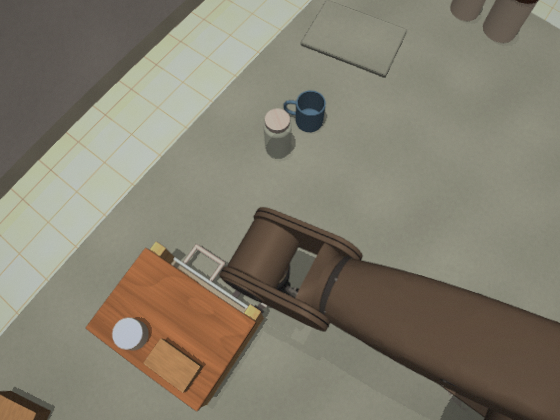

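Run:
```python
from h import *
m=np.load('w.npy',allow_pickle=True).item()
for q in((279.5,190),(280.5,260)):print(onz(m,q,.165))
```

```text
[0.50058003 0.20514484 0.165     ]
[0.50561621 0.15203062 0.165     ]
```

```bash
python3 -m creep '[[0.001,-0.002,-0.03,0,0.036],[0,0,-0.03,0,0.036],[0,0,-0.02,0,0.036],[0,0,-0.014,0,0.036],[0,0,-0.008,0,0.036],[0,0,0,0,0.036],[0,0,0,0,0.036],[0,0,0,0,0.036]]' 40
python3 -m creep '[[0,0,0,0,0.02],[0,0,0,0,0.008],[0,0,0,0,0.008],[0,0,0,0,0.008],[0,0,0,0,0.008],[0,0,0,0,0.008],[0,0,0,0,0.008],[0,0,0,0,0.008]]' 40
```

```text
t: 37.82
ee_pos: [0.5043, 0.1789, 0.1478]
tcp_rot: [-0.518, 0.48, -0.481, 0.519]
wrist_force: [0.2, 0.4, -0.4]
finger_gap: 0.0362
t: 38.48
ee_pos: [0.504, 0.1789, 0.148]
tcp_rot: [-0.518, 0.48, -0.481, 0.519]
wrist_force: [-1.8, 0.0, 6.7]
finger_gap: 0.0146
```

```bash
python3 -m creep '[[0.0106,0.0008,0.0008,0,0.008],[0.0106,0.0008,-0.0003,0,0.008],[0.0106,0.0008,-0.0015,0,0.008],[0.0102,0.0007,-0.0025,0,0.008],[0.01,0.0007,-0.0037,0,0.008],[0.0096,0.0007,-0.0047,0,0.008],[0.009,0.0007,-0.0056,0,0.008],[0.0083,0.0006,-0.0066,0,0.008]]'
python3 -m creep '[[0.0076,0.0006,-0.0074,0,0.008],[0.0068,0.0005,-0.0082,0,0.008],[0.0058,0.0004,-0.0089,0,0.008],[0.0049,0.0003,-0.0094,0,0.008],[0.0039,0.0002,-0.0098,0,0.008],[0.0028,0.0002,-0.0103,0,0.008],[0.0016,0.0001,-0.0095,0,0.008],[0.0006,0,-0.008,0,0.008]]'
```

```text
t: 39.15
ee_pos: [0.582, 0.1847, 0.1216]
tcp_rot: [0.519, -0.481, 0.48, -0.518]
wrist_force: [-3.0, 0.2, 4.7]
finger_gap: 0.0151
t: 39.82
ee_pos: [0.6175, 0.1873, 0.0504]
tcp_rot: [-0.517, 0.48, -0.481, 0.52]
wrist_force: [-1.3, 3.9, 2.4]
finger_gap: 0.0148
```

```bash
python3 -m creep '[[0,0,-0.002,0,0.008],[0,0,-0.002,0,0.008],[0,0,-0.001,0,0.008],[0,0,0,0,0.008],[0,0,0,0,0.008],[0,0,0,0,0.008],[0,0,0,0,0.008],[0,0,0,0,0.008]]'
```

```text
t: 40.48
ee_pos: [0.6177, 0.1873, 0.0472]
tcp_rot: [-0.517, 0.48, -0.482, 0.52]
wrist_force: [3.0, 4.8, 2.9]
finger_gap: 0.015
```

```bash
python3 -m creep '[[0,0,-0.001,0,0.008],[0,0,-0.001,0,0.008],[0,0,-0.001,0,0.008],[0,0,-0.001,0,0.008],[0,0,0,0,0.008],[0,0,0,0,0.008],[0,0,0,0,0.008],[0,0,0,0,0.008]]'
```

```text
t: 41.15
ee_pos: [0.618, 0.1873, 0.0431]
tcp_rot: [-0.517, 0.479, -0.482, 0.52]
wrist_force: [4.0, 5.3, 2.7]
finger_gap: 0.0145
```

Run:
```python
from h import *
mw=cams.camera_model('wrist');np.save('w.npy',mw,allow_pickle=True)
for n in('wrist','scene'): cv2.imwrite(f'pics/o_{n}.png',cams.capture(n)[:,:,::-1])
```

```text
(no output)
```

View pics/o_wrist.png

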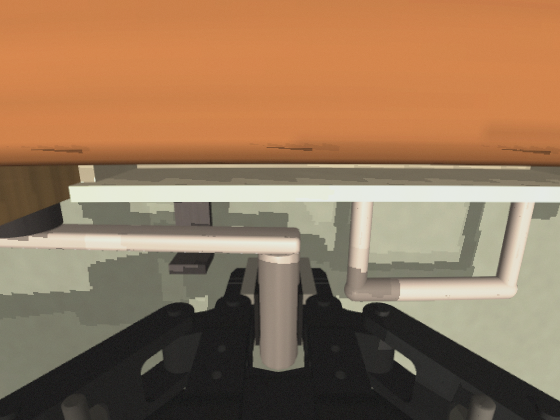

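The bar lies across the tray front over the catch (190,240). Press gently further until force shows it is seated.

```bash
python3 -m creep '[[0,0,-0.001,0,0.008],[0,0,-0.001,0,0.008],[0,0,-0.001,0,0.008],[0,0,0,0,0.008],[0,0,0,0,0.008],[0,0,0,0,0.008],[0,0,0,0,0.008],[0,0,0,0,0.008]]'
```

```text
t: 41.92
ee_pos: [0.6181, 0.1873, 0.0407]
tcp_rot: [-0.517, 0.479, -0.482, 0.52]
wrist_force: [4.6, 5.2, 3.8]
finger_gap: 0.0145
```

```bash
python3 -m creep '[[0,0,0,0,0.036],[0,0,0,0,0.036],[0,0,0,0,0.036],[0,0,0,0,0.036],[0,0,0,0,0.036],[0,0,0.025,0,0.036],[0,0,0.035,0,0.036],[0,0,0.035,0,0.036]]'
python3 -m creep '[[0,0,0.035,0,0.036],[0,0,0.035,0,0.036],[0,-0.002,0.03,0,0.036],[0,0,0,0,0.036],[0,0,0,0,0.036],[0,0,0,0,0.036],[0,0,0,0,0.036],[0,0,0,0,0.036]]'
python3 - <<'E'
from h import *
s=bot.get_state(); print(s['t'],s['ee_pos'],R.from_quat(s['tcp_rot']).as_matrix()[:,2],s['wrist_force'],s['finger_gap'])
mw=cams.camera_model('wrist');np.save('w.npy',mw,allow_pickle=True)
for n in('wrist','scene'): cv2.imwrite(f'pics/p_{n}.png',cams.capture(n)[:,:,::-1])
E
```

```text
t: 42.58
ee_pos: [0.6145, 0.1864, 0.1328]
tcp_rot: [0.52, -0.482, 0.48, -0.517]
wrist_force: [0.7, -0.4, 0.3]
finger_gap: 0.0359
t: 43.25
ee_pos: [0.6148, 0.1846, 0.2311]
tcp_rot: [0.52, -0.482, 0.48, -0.517]
wrist_force: [0.6, 0.8, 0.2]
finger_gap: 0.036
43.25 [0.61484403 0.18463925 0.23110103] [ 0.99709028  0.07609554 -0.00452064] [0.55488198 0.79398796 0.23277583] 0.0359594047310102
```

View pics/p_wrist.png

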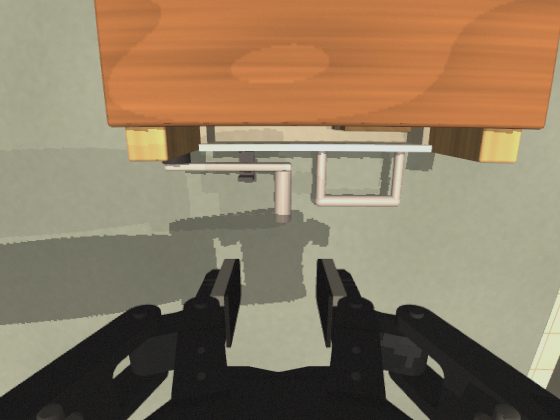

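```bash
python3 -m creep '[[0.001,0,-0.03,0,0],[0.001,0,-0.03,0,0],[0,0,-0.03,0,0],[0,0,-0.03,0,0],[0,0,-0.02,0,0],[0,0,-0.006,0,0],[0,0,0,0,0],[0,0,0,0,0]]'
python3 -m creep '[[0,0,-0.002,0,0],[0,0,-0.002,0,0],[0,0,-0.001,0,0],[0,0,-0.001,0,0],[0,0,0,0,0],[0,0,0,0,0],[0,0,0,0,0],[0,0,0,0,0]]'
```

```text
t: 44.02
ee_pos: [0.6184, 0.1849, 0.0883]
tcp_rot: [-0.519, 0.48, -0.481, 0.519]
wrist_force: [0.5, -0.1, 1.7]
finger_gap: -0.0004
t: 44.68
ee_pos: [0.618, 0.1849, 0.0819]
tcp_rot: [-0.519, 0.481, -0.481, 0.519]
wrist_force: [-0.5, -0.2, -1.0]
finger_gap: -0.0001
```

```bash
python3 -m creep '[[0,0,-0.002,0,0],[0,0,-0.001,0,0],[0,0,-0.001,0,0],[0,0,-0.001,0,0],[0,0,0,0,0],[0,0,0,0,0],[0,0,0,0,0],[0,0,0,0,0]]'
python3 -m creep '[[0,0,-0.001,0,0],[0,0,-0.001,0,0],[0,0,-0.001,0,0],[0,0,0,0,0],[0,0,0,0,0],[0,0,0,0,0],[0,0,0,0,0],[0,0,0,0,0]]'
```

```text
t: 45.35
ee_pos: [0.618, 0.1849, 0.0769]
tcp_rot: [-0.519, 0.481, -0.481, 0.519]
wrist_force: [-0.4, 0.4, -0.1]
finger_gap: 0.0
t: 46.02
ee_pos: [0.6182, 0.1849, 0.074]
tcp_rot: [-0.519, 0.48, -0.481, 0.519]
wrist_force: [0.6, 0.7, 1.6]
finger_gap: -0.0002
```

```bash
python3 -m creep '[[0,0,-0.001,0,0],[0,0,-0.001,0,0],[0,0,0,0,0],[0,0,0,0,0],[0,0,0,0,0],[0,0,0,0,0],[0,0,0,0,0],[0,0,0,0,0]]'
python3 -m creep '[[0,0,-0.001,0,0],[0,0,-0.001,0,0],[0,0,0,0,0],[0,0,0,0,0],[0,0,0,0,0],[0,0,0,0,0],[0,0,0,0,0],[0,0,0,0,0]]'
```

```text
t: 46.68
ee_pos: [0.6184, 0.1849, 0.0737]
tcp_rot: [-0.519, 0.48, -0.481, 0.519]
wrist_force: [-2.9, -0.7, 7.9]
finger_gap: -0.0002
t: 47.35
ee_pos: [0.6185, 0.1849, 0.0735]
tcp_rot: [0.519, -0.48, 0.481, -0.519]
wrist_force: [-6.0, -0.5, 15.2]
finger_gap: 0.0001
```

The peg top is a hard stop at z≈0.074 (level 0.066 + 8 mm radius), so the latch is shut. Retreat and check.

```bash
python3 -m creep '[[0,0,0.02,0,0],[0,0,0.03,0,0],[0,0,0.035,0,0],[0,0,0.035,0,0],[0,-0.02,0.03,0,0],[-0.01,-0.035,0.02,0,0],[-0.01,-0.035,0,0,0],[-0.01,-0.035,0,0,0]]'
python3 -m creep '[[-0.01,-0.035,0,0,0],[-0.01,-0.035,0,0,0],[-0.01,-0.035,0,0,0],[-0.01,-0.035,0,0,0],[-0.01,-0.03,0,0,0],[0,0,0,0,0],[0,0,0,0,0],[0,0,0,0,0]]'
python3 - <<'E'
from h import *
s=bot.get_state(); print(s['t'],s['ee_pos'],s['wrist_force'])
for n in('wrist','scene','top'): cv2.imwrite(f'pics/q_{n}.png',cams.capture(n)[:,:,::-1])
a=cv2.imread('pics/a_scene.png')[220:330,130:290];b=cv2.imread('pics/q_scene.png')[220:330,130:290]
cv2.imwrite('pics/q_cmp.png',np.vstack([cv2.resize(x,None,fx=2.7,fy=2.7,interpolation=cv2.INTER_CUBIC) for x in(a,b)]))
E
```

```text
t: 48.02
ee_pos: [0.5881, 0.059, 0.2419]
tcp_rot: [-0.518, 0.479, -0.481, 0.52]
wrist_force: [1.6, -1.0, -0.9]
finger_gap: -0.0002
t: 48.68
ee_pos: [0.5378, -0.1098, 0.2394]
tcp_rot: [-0.519, 0.481, -0.48, 0.519]
wrist_force: [0.1, 0.1, 0.7]
finger_gap: -0.0002
48.6833 [ 0.53776432 -0.10979723  0.23937441] [0.06921213 0.09241251 0.66797843]
```

View pics/q_cmp.png

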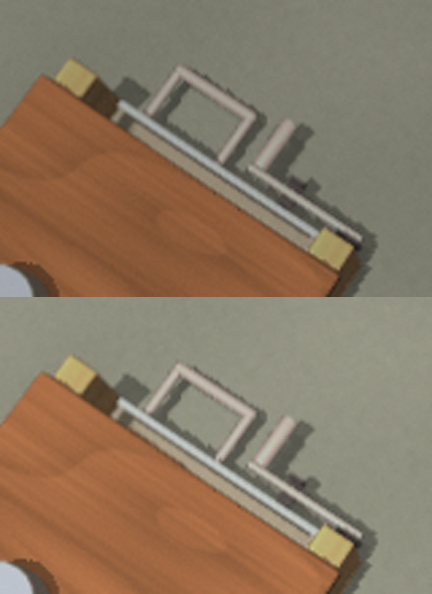

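View pics/q_top.png

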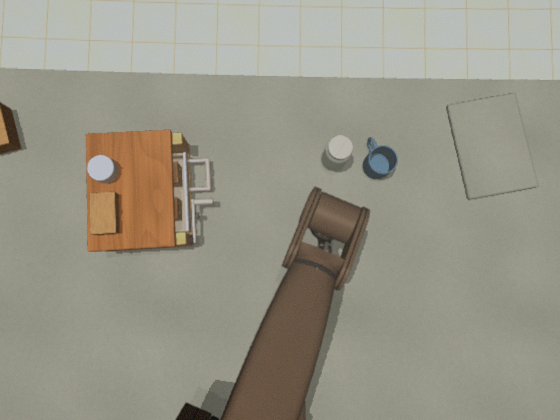

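View pics/q_wrist.png

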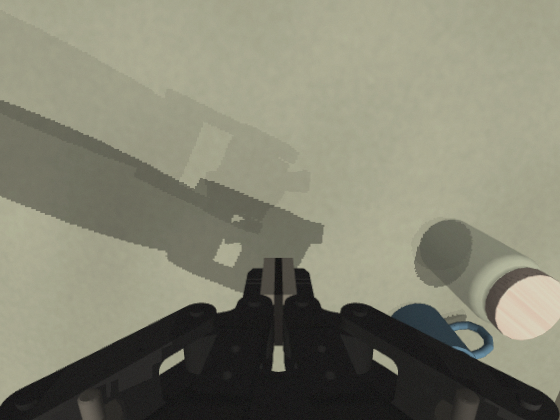

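The before and after crops match: handle, latch bar and knob all sit as they did at the start. Both cartons' edges show in the tray at (178,172) and (178,208), and the jar (340,150) and mug (382,162) haven't moved.

```bash
python3 -c "
from cell import bot
print(bot.close_job())"
```

```text
the job is handed in; nothing more can be done
None
```

The job is done as asked and was handed in at about 49 s. I swung the latch up, pulled the tray fully out, and stood the one tin and two cartons that were present upright on its floor. I then pushed the tray home and swung the latch back down.

**What the last checks showed:**
- **Tray:** it met a hard stop at its starting position, with about 14 N of push and no further movement.
- **Latch:** pressing the peg from above met a firm stop with its top at z ≈ 0.074 m, which is the shut height. I pressed because the peg had slipped in the grip on the way down, so the gripper height read a few millimetres too low there.
- **Before and after pictures:** the tray front, handle and latch look the same as at the start.
- **Items:** all three stood upright in the last picture before the tray was pushed in. With the tray home, only the two cartons' front edges can be seen; the tin is hidden under the shelf board.
- **Surroundings:** the jar and mug stand where they were, and no tins or cartons are left on the counter.

No check failed.

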